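# Fit the filing board into its holder

### The job

Fit the loose wooden filing board into the metal holder: with the board tilted, work its tongue fully home under the lip of the groove, then lower it flat and press it down until the spring catch snaps over its front edge. The groove sits up to a centimetre differently each time, so feel for its end; be gentle, never forcing the board against the holder, and do not disturb the other things on the table.

Things in the scene. Friction and masses are not known exactly. Their poses are not given: they have to be found in the camera images.
- filing_board: Loose pale wooden board, about 0.18 kg (varies), 112 mm long (x), 80 wide (y), 14 thick, with an upright dark wooden grip. Origin: on the flat underside below the middle of the grip; x points to the tongue, z up. Tongue: the lowest 6 mm only, x = 46 to 62 mm. Front ledge: the lowest 6 mm only, x = -42 to the front edge at -50 mm. Starts flat on the table, tongue away from the robot.
- grip (a point): Centre of the board's grip, 28 mm above its underside. The grip is 16 mm along the board's x, 44 mm along y, and stands from 14 to 43 mm above the underside; it can be taken across either pair of sides.
- tongue_tip (a point): Middle of the lower edge of the tongue's tip, at (62, 0, 0) mm in the board's frame.
- holder: Grey base plate fixed to the table, 206 (x) by 104 mm (y), top at z = 10 mm, where the board rests. Origin: centre of its underside; x points to the groove rail (away from the robot), z up. On it a U-shaped metal carriage (groove rail, side cheeks, front rib, catch) is clamped, anywhere within 10 mm of nominal along +-x, not measured: find it by feel. It does not slide. The board is pushed in along +x.
- groove (a point): Nominal groove mouth, fixed to the base plate at (58, 0, 10) mm: below the middle of the lip's edge, give or take the carriage's shift of +-10 mm in x. The back wall lies 10 mm further in. The lip's underside is 10 mm above the plate at the mouth, 7 mm at the back, so the tongue goes fully in with the board's front raised by 10 to 22 degrees. Rail top: 27 mm above the table.
- front_rib (a point): Nominal top of the inner face of the steel rib across the front, fixed to the base plate at (-46, 0, 16) mm; the real rib (6 mm thick) shifts with the carriage, always 114 mm from the back wall. So the flat board has 2 mm of play: if the tongue is not fully home the front ledge lands on the rib, not flat.
- seat (a point): Nominal place of the board's origin when seated, fixed to the base plate at (5, 0, 10) mm; the real one shifts with the carriage by up to 10 mm along x. The carriage's side cheeks, 10 mm high above the plate, leave the 80 mm wide board 3.75 mm on either side (inner faces at y = +-43.75 mm).
- catch (a joint): Spring catch above the rib, brass with red top, 40 mm wide: 0 m at rest, up to 0.011 m pushed back (-x of the holder). Spring: 2.5 N at rest, 0.7 N more per mm. Nominal nose tip: (-40, 0, 18) mm in the holder; its sloped face rises to z = 32 mm at x = -50: the tilted board's front starts above that, pushes it back about 5 mm, and when flat it snaps to 0 over the ledge. Needs 3 to 15 N down on the grip.
- findings_tin: Flat white tin, 60 x 90 x 25 mm, bystander. Origin: centre of its underside.
- flux_pot: Pot with a black lid, 51 mm across, 46 mm tall, bystander. Origin: centre of its underside.
- paste_pot: Pot with a red lid, 41 mm across, 36 mm tall, bystander. Origin: centre of its underside.
- black_pliers: Pliers with black grips, 140 mm, flat on the table, bystander. Origin: middle, on the table.
- blue_pliers: Pliers with blue grips, 158 mm, flat on the table, bystander. Origin: middle, on the table.
- needle_file_red: Needle file with a red handle, 162 mm, flat on the table, bystander. Origin: middle, on the table.

How it is judged:
By the outcome, as a careful person would: the job done as asked, in the order asked, and still so for the second after the job is handed in, with the robot touching nothing.
It also fails if it takes over 48 s, if anything falls off the work surface, if the arm or the gripper's body presses on something with over 40 N, if the wrist force passes 120 N, or if a joint passes its speed limit or range.

### The arm

A 6-joint arm with a two-finger parallel gripper is mounted at the origin on a cart in front of the work surface, level with it; the furniture and walls round the work are solid. World frame = base frame: x ahead of the robot, y to its left, z up, the work surface at z = 0. Lengths are in mm, angles in rad, forces in N, time in s.
With the tool pointing down it reaches from about 400 to 925 mm from the base axis. Payload 12.5 kg.
Tool frame: the origin (TCP) lies where the fingers leave the gripper's body, on its centre line; the fingertips stand 78 mm ahead of it and the grasp point (between the pads) lies 59 mm ahead of it (env.tip_extent is the distance from the TCP to the fingertips, in mm); z points along the fingers, y is the direction in which the jaws open and shut (so a half turn about z gives the same grasp; the last joint's range is limited). The gripper opens to 95 mm and grips with 3 to 60 N. Pads are 20 mm wide; open, the fingers measure 119 mm over their backs; the gripper's body (75 mm by 180 mm) begins 59 mm behind the grasp point.
Start: joints at [-1.305, 0.491, 1.559, -0, 1.092, -0.106], TCP at [227.08, -582.299, 292.261] pointing down, gripper open.
Joint ranges: [-3.1, 3.1], [-0.84, 2.19], [0.05, 2.79], [-1.13, 4.28], [0.06, 2.93], [-2.69, 2.69]. Speed limits (rad/s): [2.22, 2.22, 2.79, 3.14, 3.14, 3.14].

### API

Orientations are given as [roll, pitch, yaw] about the fixed x, y, z axes, in that order (R = Rz(yaw) Ry(pitch) Rx(roll)).
In Python, from cell import env gives the robot as it stands. The module is installed in compiled form; this text tells all that it offers.
- The arm moves only by the tool play_rows, never from a script. Its argument "targets" is a list of rows, each an object with "linear": the shift along the tool's x, y, z in mm, a list of three; "turn": the turn about the tool's z in rad. A call has 1 to 20 rows; each row is the pose to reach, as a shift and turn from the pose commanded when the call began, along the tool's axes at that moment; what a row does not reach only later rows make up. A row lasts 1/8 s, in which the tool goes at most 62.5 mm and 10.7 degrees, less where a joint would pass 70% of its speed; a pose out of reach is approached as far as the arm can. A call with a gripper value outside its range is refused whole. "hand" is the finger opening in mm, from 0 to 95.1, set as the call begins (left out, the last holds). The fingers move at their own pace and stop on an object; the grip force is fixed at half the most. Time passes only in rows, so rows that repeat a pose let the fingers close. It gives the time, the measured TCP pose, the force and the opening at its end, in the units of the state.
- env.state(): the state, without advancing time (a new reading comes with each control period).
- env.read_camera(name): name is "side" or "top"; returns (picture, depth): 480x640x3 uint8, red, green, blue; 480x640 float32, mm along the optical axis (not along the pixel's ray), 0 where there is no reading.
- env.camera_params(name): a dict with "fx", "fy", "cx", "cy" (pixels), "R" (3x3) and "t" (3): a world point X has camera coordinates R X + t. Camera axes: x right, y down, z forward; pixel columns grow to the right and rows downward; lengths in mm; the calibration is good to about 2 mm. A picture is of the moment at which its call begins. camera_params takes no time and is no camera call.
- env.job_done(): hands the job in, once; it reports no verdict.
The state is a dict: "t": time; "joints": joint angles; "qvel": joint speeds; "tau": joint torques, N m; "eef_pos": TCP position; "tcp_rot": TCP orientation; "ft_force": force on the tool from outside, world axes, zero at the start; "moment": the same for the moment, N m; "opening": opening from 0.0 (shut) to 1.0 (fully open).
Only numpy, scipy, OpenCV 4.12 (cv2) and the standard library are available. Lean on these libraries where they do the work, as an engineer would, in place of code of your own. Each camera call takes 0.05 s, during which the arm holds its last target.

## Working session

There is one attempt and no reset: what is moved stays moved. The work goes in short steps, Python scripts to look and compute and a tool call to move; the robot and the scene stay as the last step left them, time stands still between calls to the robot, and variables do not carry over. Pictures are saved under pics/ and viewed, and the job is handed in when it is done.

Besides the shell and the picture viewer there is one more tool, called after "Request:" as a command line: name --argument value ..., lists and objects as JSON in quotes. play_rows: Moves the arm, as the interface text tells. Its arguments: {"type":"object","properties":{"targets":{"type":"array","items":{"type":"object","properties":{"linear":{"type":"array","items":{"type":"number"}},"turn":{"type":"number"}}}},"hand":{"type":"number"}},"required":["targets"]}

```bash
mkdir -p pics
cat > h.py <<'E'
import numpy as np, cv2
from cell import env
def grab(n,tag):
    p,d=env.read_camera(n); np.savez(f'pics/{tag}.npz',p=p,d=d)
    cv2.imwrite(f'pics/{tag}.png',cv2.cvtColor(p,cv2.COLOR_RGB2BGR)); return p,d
def ray(n,u,v):
    c=env.camera_params(n);R=np.array(c['R']);t=np.array(c['t'])
    o=-R.T@t; dr=R.T@np.array([(u-c['cx'])/c['fx'],(v-c['cy'])/c['fy'],1]); return o,dr
def onz(n,u,v,z):
    o,d=ray(n,u,v); return o+d*(z-o[2])/d[2]
def pt(n,u,v,dep):
    o,d=ray(n,u,v); return o+d*dep
def proj(n,X):
    c=env.camera_params(n);q=np.array(c['R'])@np.array(X)+np.array(c['t']); return c['fx']*q[0]/q[2]+c['cx'],c['fy']*q[1]/q[2]+c['cy']
E
python3 - <<'E'
from h import *
print(env.state())
for n in('top','side'):
    grab(n,n+'0'); c=env.camera_params(n); print(n,c['fx'],np.array(c['R']).round(3).tolist(),np.array(c['t']).round(1),(-np.array(c['R']).T@c['t']).round(0))
E
```

```text
{'t': 0.0, 'joints': array([-1.30462612e+00,  4.91563106e-01,  1.55947007e+00,  1.17493587e-05,
        1.09170736e+00, -1.05614148e-01]), 'qvel': array([-0.00042817,  0.00081988, -0.00097235,  0.00023946,  0.00083348,
       -0.00029206]), 'tau': array([ 1.33578571e-03, -6.12643576e+01, -2.58190495e+01,  6.93112356e-02,
        4.81865939e-02, -1.56927713e-04]), 'eef_pos': array([ 227.01958108, -582.13215641,  291.65239795]), 'tcp_rot': array([-3.14045226e+00, -1.31369943e-04,  3.71778863e-01]), 'ft_force': array([-0.82849395,  0.2634567 ,  1.17825694]), 'moment': array([-0.01620059, -0.02272172,  0.01773701]), 'opening': 1.0027993654147405}
top 479.8193019431583 [[-0.005, -1.0, -0.004], [-0.992, 0.006, -0.129], [0.129, 0.004, -0.992]] [ -96.7  549.2 1217.8] [ 387. -105. 1278.]
side 606.4745792982683 [[-0.859, -0.512, -0.003], [-0.268, 0.454, -0.85], [0.436, -0.729, -0.527]] [ 449.9  247.2 1128.4] [-40. 941. 806.]
```

View pics/top0.png

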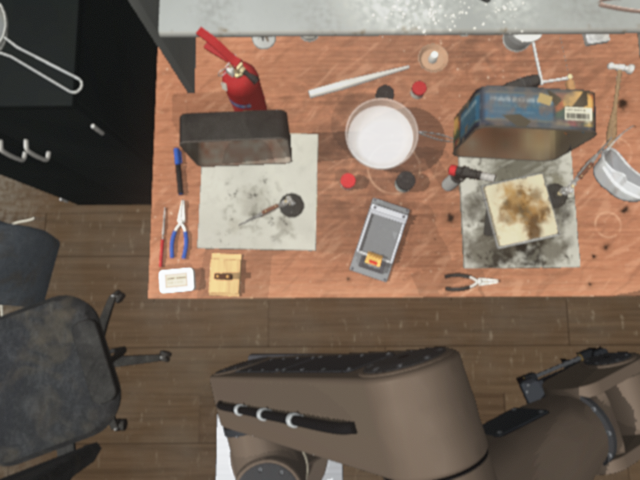

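View pics/side0.png

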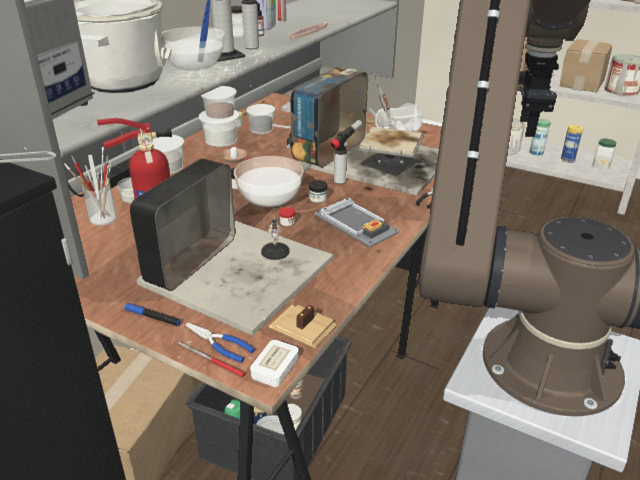

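Run:
```python
from h import *
t=cv2.imread('pics/top0.png'); s=cv2.imread('pics/side0.png')
a=cv2.resize(t[190:310,150:250],None,fx=5,fy=5,interpolation=2)[:600]
b=cv2.resize(t[190:290,340:420],None,fx=6,fy=6,interpolation=2)
cv2.imwrite('pics/t_board.png',a); cv2.imwrite('pics/t_hold.png',b)
cv2.imwrite('pics/s_board.png',cv2.resize(s[290:360,255:355],None,fx=8,fy=8,interpolation=2))
cv2.imwrite('pics/s_hold.png',cv2.resize(s[180:260,300:410],None,fx=7,fy=7,interpolation=2))
```

```text
(no output)
```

View pics/t_board.png

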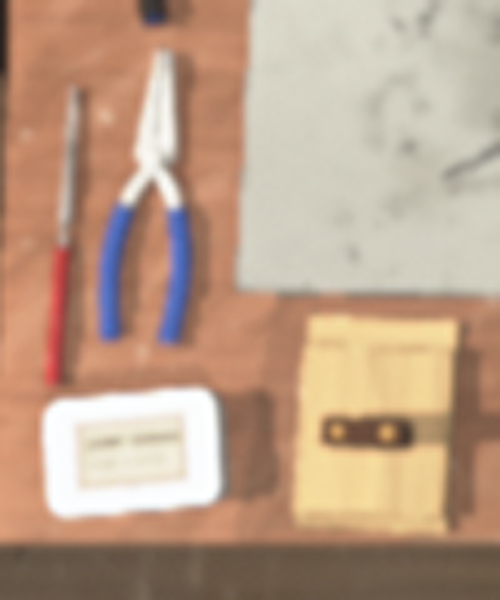

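View pics/t_hold.png

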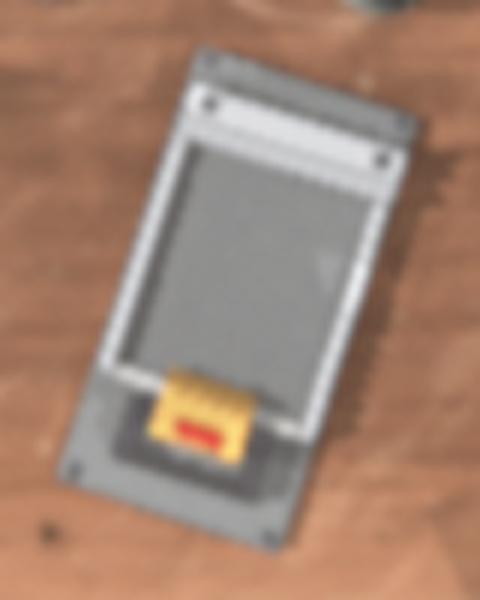

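View pics/s_board.png

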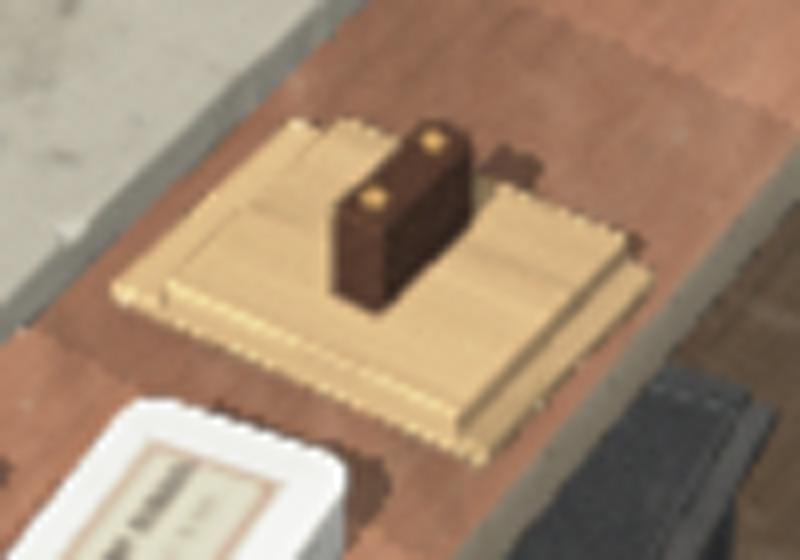

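View pics/s_hold.png

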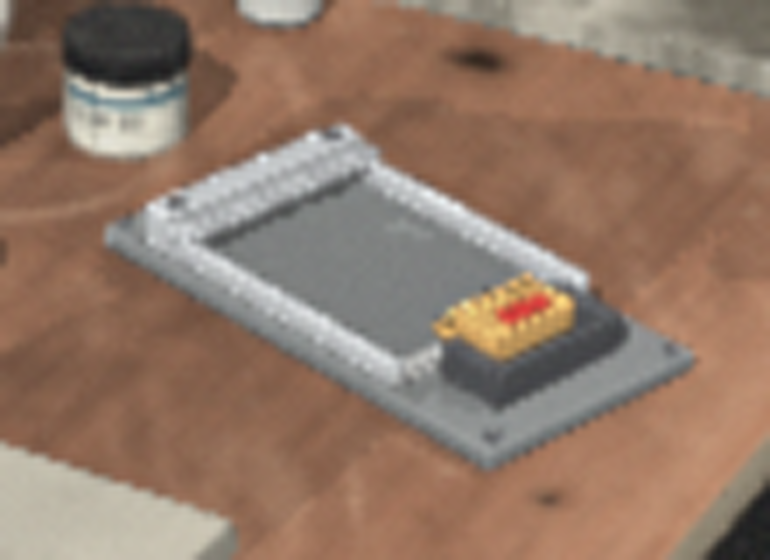

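Run:
```python
from h import *
T=lambda u,v,z:onz('top',150+u/5-.4,190+v/5-.4,z)
H=lambda u,v,z:onz('top',340+u/6-.4,190+v/6-.4,z)
SB=lambda u,v,z:onz('side',255+u/8-.4,290+v/8-.4,z)
SH=lambda u,v,z:onz('side',300+u/7-.4,180+v/7-.4,z)
def show(n,l):
    l=[x for x in l]; print(n,[x.round(1).tolist() for x in l],[round(float(np.linalg.norm(l[i]-l[i-1])),1) for i in range(len(l))],(sum(l)/len(l)).round(1),
     [round(float(np.arctan2(*(l[i]-l[i-1])[[1,0]])),3) for i in range(len(l))])
show('board top',[T(310,318,6),T(460,322,6),T(447,530,6),T(295,525,6)])
show('screws top',[T(337,431,43),T(387,432,43)])
show('screws side',[SB(375,198,43),SB(433,140,43)])
show('board side: front L? ',[SB(110,290,5),SB(480,462,4),SB(652,280,6)])
show('hold top',[H(203,48,10),H(417,120,10),H(283,548,10),H(62,480,10)])
show('hold side',[SH(107,232,10),SH(487,465,10),SH(692,358,10)])
show('rail top front edge t',[H(190,145,27),H(380,205,27)])
show('rail top rear t',[H(190,82,27),H(408,150,27)])
show('rail side rear-left,right',[SH(150,205,27),SH(343,125,27)])
show('rail holes side',[SH(177,203,27),SH(335,132,27)])
show('rail holes top',[H(210,105,27),H(382,160,27)])
```

```text
board top [[507.6, 180.2, 6.0], [505.0, 100.2, 6.0], [395.1, 105.5, 6.0], [398.2, 185.6, 6.0]] [109.5, 80.0, 110.0, 80.2] [451.5 142.9   6. ] [-0.049, -1.603, 3.094, 1.533]
screws top [[445.7, 156.7, 43.0], [445.1, 131.0, 43.0]] [25.7, 25.7] [445.4 143.8  43. ] [1.545, -1.596]
screws side [[448.6, 156.8, 43.0], [447.8, 130.3, 43.0]] [26.5, 26.5] [448.2 143.5  43. ] [1.544, -1.598]
board side: front L?  [[511.4, 182.1, 5.0], [400.5, 187.9, 4.0], [395.7, 110.7, 6.0]] [135.9, 111.1, 77.4] [435.8 160.3   5. ] [0.553, 3.089, -1.632]
hold top [[654.9, -253.2, 10.0], [621.5, -348.1, 10.0], [431.3, -283.6, 10.0], [461.6, -187.2, 10.0]] [204.2, 100.6, 200.8, 101.1] [ 542.3 -268.    10. ] [-0.329, -1.909, 2.815, 1.266]
hold side [[655.5, -248.6, 10.0], [462.8, -177.1, 10.0], [430.5, -277.0, 10.0]] [226.8, 205.6, 105.0] [ 516.2 -234.2   10. ] [0.125, 2.786, -1.883]
rail top front edge t [[607.8, -244.6, 27.0], [580.5, -327.5, 27.0]] [87.2, 87.2] [ 594.1 -286.    27. ] [1.253, -1.889]
rail top rear t [[636.0, -245.2, 27.0], [604.9, -340.5, 27.0]] [100.3, 100.3] [ 620.5 -292.8   27. ] [1.256, -1.886]
rail side rear-left,right [[637.0, -248.6, 27.0], [604.1, -339.7, 27.0]] [96.9, 96.9] [ 620.6 -294.1   27. ] [1.224, -1.917]
rail holes side [[629.1, -254.9, 27.0], [604.2, -333.2, 27.0]] [82.1, 82.1] [ 616.6 -294.1   27. ] [1.262, -1.88]
rail holes top [[625.6, -253.8, 27.0], [600.5, -328.9, 27.0]] [79.2, 79.2] [ 613.1 -291.3   27. ] [1.249, -1.893]
```

```bash
cat > quad.py <<'E'
from h import *
def quad(cam,img,box,lo,hi,z,k=8,name=None,col=cv2.COLOR_BGR2HSV):
    x0,y0,x1,y1=box; c=cv2.resize(img[y0:y1,x0:x1],None,fx=k,fy=k,interpolation=cv2.INTER_CUBIC)
    m=cv2.inRange(cv2.cvtColor(c,col),lo,hi)
    m=cv2.morphologyEx(m,cv2.MORPH_CLOSE,np.ones((3*k,3*k)));m=cv2.morphologyEx(m,cv2.MORPH_OPEN,np.ones((4*k,4*k)))
    ct=max(cv2.findContours(m,0,1)[0],key=cv2.contourArea)
    if name: cv2.drawContours(c,[ct],-1,(0,255,0),2); cv2.imwrite(name,c)
    P=np.array([onz(cam,x0+(u+.5)/k-.5,y0+(v+.5)/k-.5,z)[:2] for u,v in ct[:,0]],np.float32)
    r=cv2.minAreaRect(P); b=cv2.boxPoints(r)
    lines=[]
    for i in range(4):
        a,e=b[i],b[(i+1)%4]; d=(e-a)/np.linalg.norm(e-a); n=np.array([-d[1],d[0]]); s=(P-a)@d; L=np.linalg.norm(e-a)
        q=P[(abs((P-a)@n)<6)&(s>.12*L)&(s<.88*L)]
        l=cv2.fitLine(q,cv2.DIST_HUBER,0,.01,.01).ravel(); lines.append(l)
        print(' side len %.1f ang %.3f mid %s'%(L,np.arctan(l[1]/l[0]),l[2:].round(1)))
    print(r)
    return lines
E
python3 - <<'E'
from quad import *
t=cv2.imread('pics/top0.png');s=cv2.imread('pics/side0.png')
h=cv2.cvtColor(t,cv2.COLOR_BGR2HSV); print(h[240,380],h[275,358],h[290,420],h[250,350], h[265,220],h[280,215])
quad('top',t,(335,185,425,295),(0,0,0),(180,75,255),10,name='pics/q1.png')
quad('top',t,(195,240,255,300),(14,70,140),(40,255,255),6,name='pics/q2.png')
E
```

```text
[  0   2 145] [ 11 116 193] [ 11 108 175] [ 10 111 158] [ 20  94 240] [ 20  97 242]
 side len 208.6 ang -0.342 mid [ 528.4 -319.4]
 side len 108.5 ang 1.236 mid [ 639.9 -301.9]
 side len 208.6 ang -0.330 mid [ 559.3 -217.1]
 side len 108.5 ang 1.234 mid [ 443.9 -233.5]
((542.0123291015625, -267.70318603515625), (108.51237487792969, 208.550537109375), 70.7735824584961)
 side len 116.4 ang -0.048 mid [441.2 103.5]
 side len 85.5 ang 1.518 mid [508.1 145.1]
 side len 116.4 ang -0.051 mid [460.  185.1]
 side len 85.5 ang 1.490 mid [393.6 146.8]
((450.6142578125, 144.37997436523438), (85.47056579589844, 116.4242172241211), 86.57232666015625)
```

Run:
```python
import cv2,numpy as np
a=cv2.imread('pics/q1.png');b=cv2.imread('pics/q2.png')
a=cv2.resize(a,None,fx=.6,fy=.6);b=cv2.resize(b,None,fx=.7,fy=.7)
o=np.zeros((600,800,3),np.uint8);o[:a.shape[0],:a.shape[1]]=a[:600];o[:b.shape[0],440:440+b.shape[1]]=b[:600,:360];cv2.imwrite('pics/q12.png',o)
```

```text
(no output)
```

View pics/q12.png

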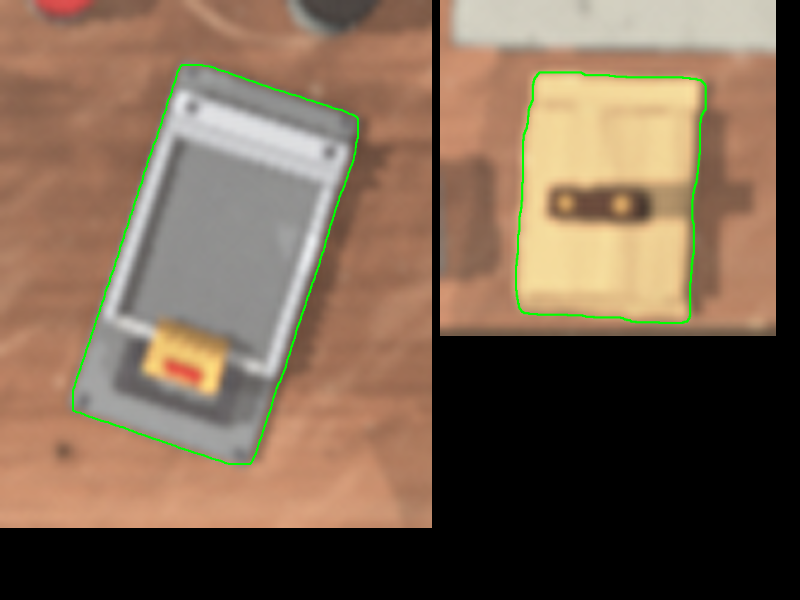

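```bash
cat > mv.py <<'E'
import numpy as np,sys
def rel(cmd,tg):  # cmd=(x,y,z,yaw)
    x,y,z,w=cmd; d=np.array(tg[:3])-[x,y,z]; c,s=np.cos(w),np.sin(w)
    return [round(float(c*d[0]+s*d[1]),1),round(float(s*d[0]-c*d[1]),1),round(float(-d[2]),1),round(float(w-tg[3]),3)]
def fwd(cmd,l,t=0):
    x,y,z,w=cmd;c,s=np.cos(w),np.sin(w)
    return [round(float(v),2) for v in (x+c*l[0]+s*l[1],y+s*l[0]-c*l[1],z-l[2])]+[round(w-t,4)]
E
python3 - <<'E'
from mv import *
c=(227.08,-582.30,292.26,.3718)
print(rel(c,(450,-200,292,.2)),rel(c,(446.5,143.8,190,-.05)))
E
```

```text
[346.6, -275.2, 0.3, 0.172] [468.2, -596.8, 102.3, 0.422]
```

Request:
play_rows --targets '[{"linear": [347, -275, 0], "turn": 0.17}, {"linear": [347, -275, 0], "turn": 0.17}, {"linear": [347, -275, 0], "turn": 0.17}, {"linear": [347, -275, 0], "turn": 0.17}, {"linear": [347, -275, 0], "turn": 0.17}, {"linear": [347, -275, 0], "turn": 0.17}, {"linear": [400, -430, 20], "turn": 0.3}, {"linear": [468, -597, 100], "turn": 0.422}, {"linear": [468, -597, 100], "turn": 0.422}, {"linear": [468, -597, 100], "turn": 0.422}, {"linear": [468, -597, 100], "turn": 0.422}, {"linear": [468, -597, 100], "turn": 0.422}, {"linear": [468, -597, 100], "turn": 0.422}, {"linear": [468, -597, 100], "turn": 0.422}, {"linear": [468, -597, 100], "turn": 0.422}, {"linear": [468, -597, 100], "turn": 0.422}]' --hand 70

```text
t: 2.1
eef_pos: [446.3, 143.0, 192.5]
tcp_rot: [3.142, -0.0, -0.052]
ft_force: [-0.3, 1.1, 0.5]
opening: 0.738
```

Run:
```python
from h import *
from mv import *
print(fwd((227.08,-582.30,292.26,.3718),[468,-597,100],.422)); print(env.state()['eef_pos'])
p,d=grab('side','s1')
s=cv2.imread('pics/s1.png'); cv2.imwrite('pics/s1c.png',cv2.resize(s[230:380,220:400],None,fx=4,fy=4,interpolation=2))
```

```text
[446.22, 143.93, 192.26, -0.0502]
[446.34901065 142.98949744 192.49926917]
```

View pics/s1c.png

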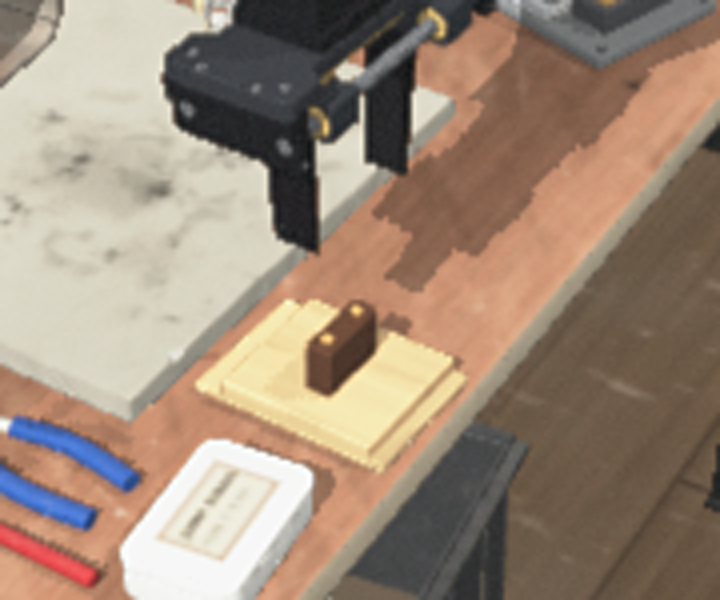

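Request:
play_rows --targets '[{"linear": [0, 0, 60]}, {"linear": [0, 0, 85]}, {"linear": [0, 0, 90]}, {"linear": [0, 0, 90]}]'

```text
validation failed for argument at $.ta...
```

Request:
play_rows --targets '[{"linear": [0, 0, 0]}, {"linear": [0, 0, 0]}, {"linear": [0, 0, 0]}, {"linear": [0, 0, 0]}, {"linear": [0, 0, 0]}]' --hand 30

```text
validation failed for argument at $.ta...
```

Request:
play_rows --targets '[{"linear": [0, 0, 60], "turn": 0}, {"linear": [0, 0, 85], "turn": 0}, {"linear": [0, 0, 90], "turn": 0}, {"linear": [0, 0, 90], "turn": 0}]'

```text
t: 2.65
eef_pos: [446.6, 143.6, 102.7]
tcp_rot: [-3.142, -0.0, -0.051]
ft_force: [0.3, -0.1, -0.2]
opening: 0.736
```

Request:
play_rows --targets '[{"linear": [0, 0, 0], "turn": 0}, {"linear": [0, 0, 0], "turn": 0}, {"linear": [0, 0, 0], "turn": 0}, {"linear": [0, 0, 0], "turn": 0}, {"linear": [0, 0, 0], "turn": 0}]' --hand 30

```text
t: 3.28
eef_pos: [446.4, 144.0, 102.6]
tcp_rot: [-3.141, -0.001, -0.05]
ft_force: [-1.1, 0.4, 7.0]
opening: 0.457
```

Request:
play_rows --targets '[{"linear": [0, 0, -20], "turn": 0}, {"linear": [0, 0, -70], "turn": 0}, {"linear": [0, 0, -90], "turn": 0}, {"linear": [0, 0, -90], "turn": 0}]'

```text
t: 3.78
eef_pos: [446.4, 144.0, 193.2]
tcp_rot: [-3.141, -0.003, -0.05]
ft_force: [0.9, -0.2, -2.4]
opening: 0.463
```

Run:
```python
from h import *
p,d=grab('side','s2')
st=env.state(); print(st['ft_force'],st['eef_pos'],st['tcp_rot'],st['opening'])
s=cv2.imread('pics/s2.png'); cv2.imwrite('pics/s2c.png',cv2.resize(s[200:350,220:400],None,fx=4,fy=4,interpolation=2))
```

```text
[-0.60469017  0.11518922 -2.06449152] [446.06683283 143.90156246 192.1393628 ] [-3.14154859e+00 -6.60081522e-04 -5.01712540e-02] 0.4606910331192746
```

View pics/s2c.png

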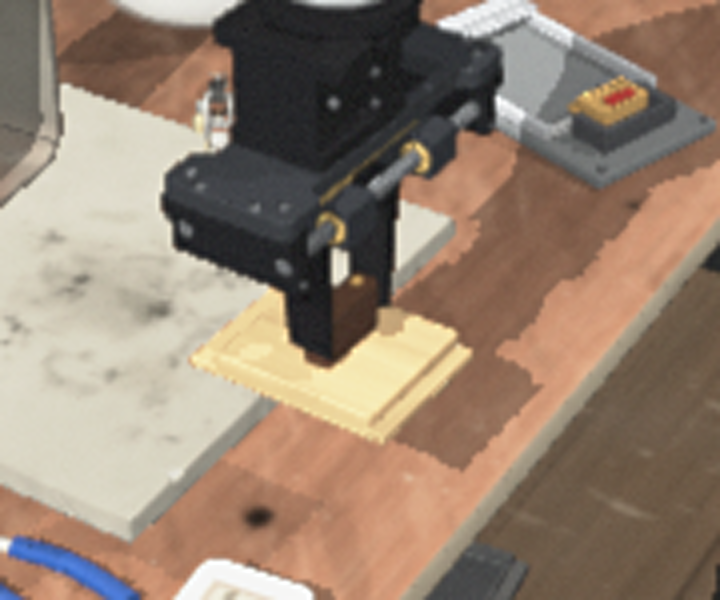

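Run:
```python
from h import *
t=cv2.imread('pics/top0.png')
for c in (300,330,345,370,420,430):
    g=cv2.cvtColor(t,cv2.COLOR_BGR2LAB)[:,c,1].astype(int); v=t[:,c,2].astype(int)
    print(c,v[286:304].tolist())
for c,r in((345,297),(400,297),(430,297)): print(onz('top',c,r,0).round(1))
for X in((385,-215,0),(542,-268,10)): print(np.round(proj('top',X)),np.round(proj('side',X)))
s=np.load('pics/side0.npz')
from mv import *
c=(446.22,143.93,192.26,-.0502)
```

```text
300 [210, 211, 212, 210, 211, 213, 213, 210, 210, 214, 206, 170, 125, 102, 99, 102, 104, 103]
330 [208, 209, 206, 203, 200, 204, 209, 207, 201, 195, 183, 149, 111, 95, 94, 97, 98, 99]
345 [205, 209, 209, 208, 208, 211, 213, 210, 203, 203, 195, 161, 118, 99, 99, 101, 101, 100]
370 [203, 208, 211, 214, 216, 218, 215, 214, 210, 209, 198, 160, 115, 98, 97, 101, 103, 102]
420 [169, 166, 169, 172, 175, 177, 179, 179, 178, 182, 179, 150, 113, 98, 98, 101, 102, 99]
430 [178, 178, 179, 179, 182, 185, 185, 184, 181, 174, 151, 120, 101, 95, 97, 98, 98, 99]
[ 390.  -173.8    0. ]
[ 389.2 -318.9    0. ]
[ 388.7 -398.1    0. ]
[361. 299.] [405. 251.]
[380. 239.] [357. 221.]
```

Run:
```python
from mv import *
c=(446.22,143.93,192.26,-.0502)
print(rel(c,(450,-50,192,1)),rel(c,(351.5,-215,150.3,3.1416)), fwd(c,[-83.5,363.5,42],-3.192))
```

```text
[13.5, 193.5, 0.3, -1.05] [-76.6, 363.2, 42.0, -3.192] [344.59, -214.92, 150.26, 3.1418]
```

Request:
play_rows --targets '[{"linear": [3, 30, 0], "turn": -0.18}, {"linear": [5, 60, 0], "turn": -0.36}, {"linear": [8, 90, 0], "turn": -0.54}, {"linear": [10, 125, 0], "turn": -0.72}, {"linear": [12, 160, 0], "turn": -0.9}, {"linear": [13, 193, 0], "turn": -1.08}, {"linear": [8, 215, 0], "turn": -1.26}, {"linear": [0, 237, 0], "turn": -1.44}, {"linear": [-10, 258, 0], "turn": -1.62}, {"linear": [-22, 278, 0], "turn": -1.8}, {"linear": [-34, 297, 10], "turn": -1.98}, {"linear": [-46, 316, 20], "turn": -2.16}, {"linear": [-56, 334, 30], "turn": -2.34}, {"linear": [-66, 350, 40], "turn": -2.52}, {"linear": [-76, 363, 42], "turn": -2.7}, {"linear": [-76, 363, 42], "turn": -2.88}, {"linear": [-76, 363, 42], "turn": -3.06}, {"linear": [-76, 363, 42], "turn": -3.192}, {"linear": [-76, 363, 42], "turn": -3.192}, {"linear": [-76, 363, 42], "turn": -3.192}]'

```text
t: 6.32
eef_pos: [351.9, -214.7, 149.6]
tcp_rot: [3.141, -0.001, 3.139]
ft_force: [0.7, -0.5, -2.3]
opening: 0.457
```

Run:
```python
from h import *
from mv import *
print(fwd((446.22,143.93,192.26,-.0502),[-76,363,42],-3.192))
for n in('side','top'): grab(n,n+'3')
st=env.state(); print(st['t'],st['ft_force'],st['eef_pos'],st['tcp_rot'],st['joints'])
s=cv2.imread('pics/side3.png'); a=cv2.resize(s[150:300,310:450],None,fx=4,fy=4,interpolation=2)
t=cv2.imread('pics/top3.png'); cv2.imwrite('pics/s3c.png',np.hstack([a[:,:400],a[:,400:]])); cv2.imwrite('pics/t3c.png',cv2.resize(t[180:330,300:450],None,fx=4,fy=4,interpolation=2))
```

```text
[352.1, -214.8, 150.26, 3.1418]
6.425 [ 0.0358634   1.09476598 -2.05187156] [ 352.03016729 -214.72465943  149.91772738] [ 3.14128485e+00 -4.42099837e-04  3.13996193e+00] [-7.08190542e-01  4.42658254e-01  2.20787730e+00 -1.12076357e-04
  4.91593201e-01 -2.27725726e+00]
```

View pics/s3c.png

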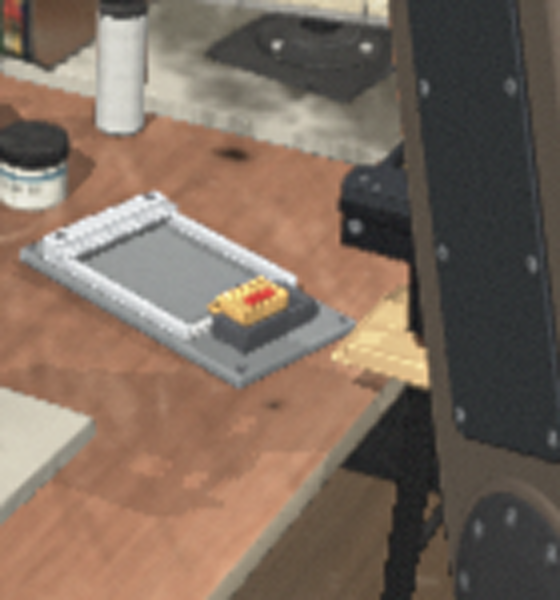

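View pics/t3c.png

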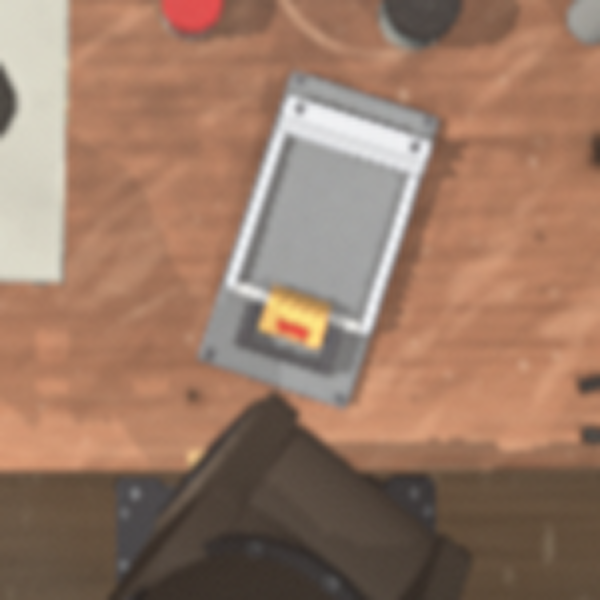

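Request:
play_rows --targets '[{"linear": [0, 0, 25], "turn": 0}, {"linear": [0, 0, 42], "turn": 0}, {"linear": [0, 0, 46], "turn": 0}, {"linear": [0, 0, 47], "turn": 0}]'

```text
t: 6.92
eef_pos: [352.2, -214.9, 103.3]
tcp_rot: [3.142, -0.0, 3.141]
ft_force: [-0.6, 0.7, -1.8]
opening: 0.463
```

Request:
play_rows --targets '[{"linear": [0, 0, 1], "turn": 0}, {"linear": [1, 0, 2.5], "turn": 0}, {"linear": [2, 0, 4], "turn": 0}, {"linear": [3, 0, 5.5], "turn": 0}]'

```text
t: 7.42
eef_pos: [349.1, -214.9, 98.4]
tcp_rot: [-3.141, 0.001, -3.141]
ft_force: [-1.4, 0.9, 7.1]
opening: 0.46
```

Request:
play_rows --targets '[{"linear": [1, 0, 1.5], "turn": 0}, {"linear": [2, 0, 3], "turn": 0}, {"linear": [3, 0, 4.5], "turn": 0}, {"linear": [4, 0, 6], "turn": 0}, {"linear": [4.5, 0, 7.3], "turn": 0}, {"linear": [4.5, 0, 7.3], "turn": 0}]'

```text
t: 8.18
eef_pos: [344.5, -214.9, 91.0]
tcp_rot: [-3.141, 0.001, -3.142]
ft_force: [-3.4, -1.0, 5.5]
opening: 0.461
```

Run:
```python
from h import *
for n in('side',): grab(n,n+'4')
st=env.state(); print(st['t'],st['ft_force'],st['moment'],st['eef_pos'],st['tcp_rot'])
s=cv2.imread('pics/side4.png'); a=cv2.resize(s[180:280,350:450],None,fx=6,fy=6,interpolation=2)
cv2.imwrite('pics/s4c.png',a)
```

```text
8.225 [-1.99055903 -0.68950871  5.34623605] [0.14391796 0.08301146 0.00741283] [ 344.54250373 -214.89777082   91.00512583] [-3.14085304e+00  6.86394013e-04 -3.14147674e+00]
```

View pics/s4c.png

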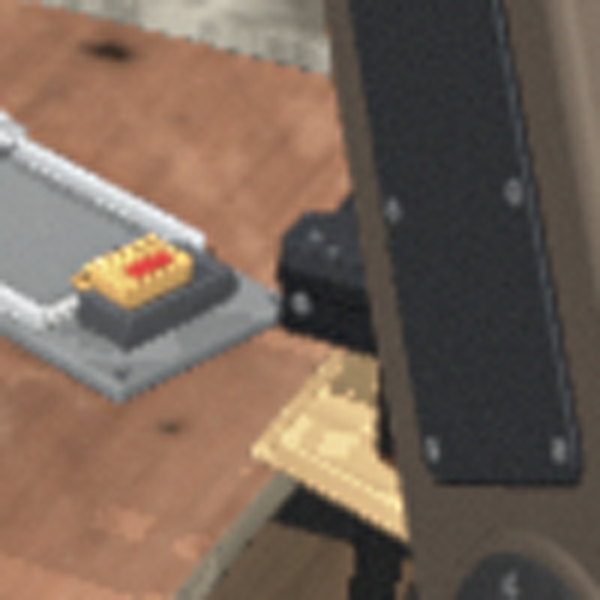

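Request:
play_rows --targets '[{"linear": [0, 0, -50], "turn": 0}, {"linear": [-3, -1, -95], "turn": 0.183}, {"linear": [-10, -4, -99.5], "turn": 0.366}, {"linear": [-20, -7, -99.5], "turn": 0.549}, {"linear": [-32, -10, -99.5], "turn": 0.732}, {"linear": [-45, -13, -99.5], "turn": 0.915}, {"linear": [-58, -16, -99.5], "turn": 1.098}, {"linear": [-71, -19, -99.5], "turn": 1.281}, {"linear": [-84, -22, -99.5], "turn": 1.464}, {"linear": [-97, -25, -99.5], "turn": 1.647}, {"linear": [-110, -28, -99.5], "turn": 1.83}, {"linear": [-123, -32, -99.5], "turn": 2.013}, {"linear": [-136, -36, -99.5], "turn": 2.196}, {"linear": [-148, -39, -99.5], "turn": 2.379}, {"linear": [-160, -42, -99.5], "turn": 2.562}, {"linear": [-170, -45, -99.5], "turn": 2.745}, {"linear": [-180, -48, -99.5], "turn": 2.928}, {"linear": [-189, -49.7, -99.5], "turn": 3.111}, {"linear": [-189, -49.7, -99.5], "turn": 3.294}, {"linear": [-189, -49.7, -99.5], "turn": 3.478}]'

```text
t: 10.72
eef_pos: [533.5, -264.3, 190.0]
tcp_rot: [3.142, 0.0, -0.342]
ft_force: [0.2, -0.0, -2.0]
opening: 0.463
```

Run:
```python
from h import *
from mv import *
print(fwd((344.6,-214.8,90.46,3.1418),[-189,-49.7,-99.5],3.478))
for n in('side','top'): grab(n,n+'5')
st=env.state(); print(st['t'],st['ft_force'],st['eef_pos'],st['tcp_rot'],st['joints'])
s=cv2.imread('pics/side5.png'); a=cv2.resize(s[100:250,280:440],None,fx=4,fy=4,interpolation=2)
t=cv2.imread('pics/top5.png'); cv2.imwrite('pics/s5c.png',a); cv2.imwrite('pics/t5c.png',cv2.resize(t[180:330,300:450],None,fx=4,fy=4,interpolation=2))
```

```text
[533.61, -264.46, 189.96, -0.3362]
10.825 [ 0.5148506  -0.39778082 -2.17081343] [ 533.45964536 -264.3897816   190.07081866] [ 3.14151987e+00 -5.97812637e-05 -3.38556956e-01] [-5.71025771e-01  5.67325420e-01  1.73720944e+00 -7.68286921e-05
  8.36982857e-01  1.33837897e+00]
```

View pics/s5c.png

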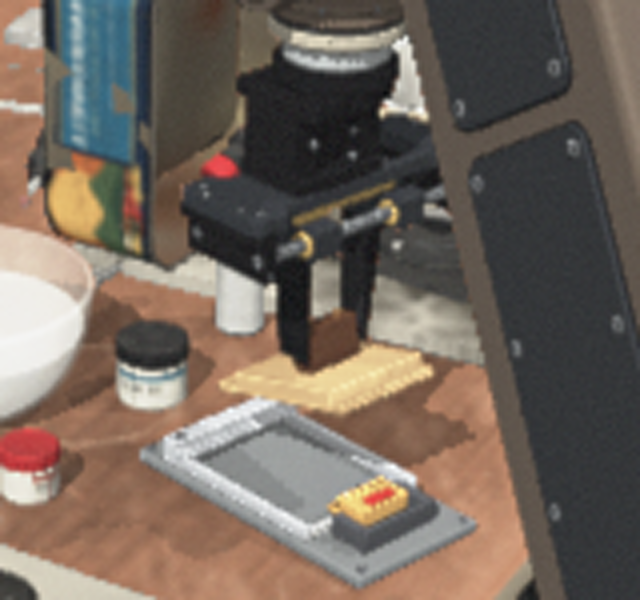

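View pics/t5c.png

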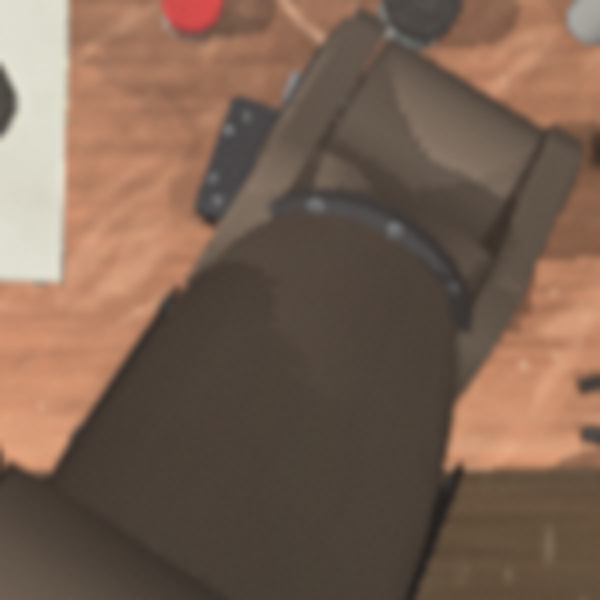

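Run:
```python
from h import *
s=cv2.imread('pics/side5.png'); cv2.imwrite('pics/s5d.png',cv2.resize(s[180:210,325:400],None,fx=10,fy=10,interpolation=2))
TCP=env.state()['eef_pos']; yaw=-.337
ex=np.array([np.cos(yaw),np.sin(yaw),0]);ey=np.array([-np.sin(yaw),np.cos(yaw),0])
for th in (10,12.5,15,17.5):
    a=np.radians(th);c,sn=np.cos(a),np.sin(a);o=[]
    for x,y,z in((62,40,0),(62,40,6),(-50,40,0),(-50,40,6),(-50,-40,6),(62,-40,6)):
        X,Z=x*c+(z-34)*sn,-x*sn+(z-34)*c
        W=TCP+X*ex+y*ey+[0,0,Z-68.3]; u,v=proj('side',W); o.append((round((u-325+.5)*10),round((v-180+.5)*10)))
    print(th,o)
```

```text
10 [(91, 164), (89, 142), (402, 261), (400, 237), (634, 134), (320, 47)]
12.5 [(96, 175), (93, 153), (405, 253), (402, 230), (637, 127), (324, 58)]
15 [(102, 186), (98, 163), (408, 246), (405, 222), (640, 119), (328, 68)]
17.5 [(107, 197), (103, 174), (411, 238), (407, 214), (642, 111), (333, 79)]
```

View pics/s5d.png

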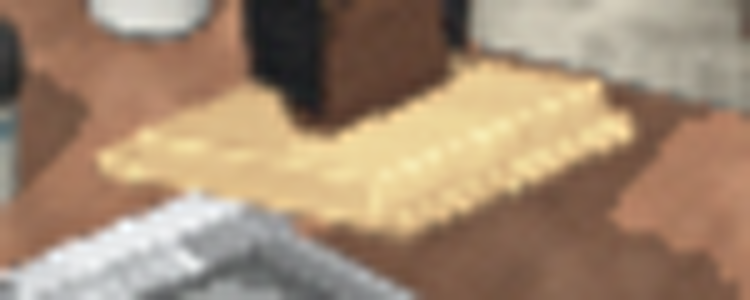

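Request:
play_rows --targets '[{"linear": [0, 0, 30], "turn": 0}, {"linear": [0, 0, 50], "turn": 0}, {"linear": [0, 0, 56], "turn": 0}, {"linear": [0, 0, 56], "turn": 0}]'

```text
t: 11.32
eef_pos: [533.7, -264.5, 134.1]
tcp_rot: [3.142, 0.0, -0.334]
ft_force: [-0.4, -0.3, -2.0]
opening: 0.46
```

Run:
```python
from h import *
for n in('side',): grab(n,n+'6')
st=env.state(); print(st['t'],st['ft_force'],st['eef_pos'],st['tcp_rot'])
s=cv2.imread('pics/side6.png'); a=cv2.resize(s[170:260,300:410],None,fx=7,fy=6.6,interpolation=2)
cv2.imwrite('pics/s6c.png',a)
```

```text
11.375 [-0.76225686 -0.28325463 -2.4538934 ] [ 533.80793059 -264.62107693  134.53285761] [ 3.14134233e+00 -7.27165672e-04 -3.34797096e-01]
```

View pics/s6c.png

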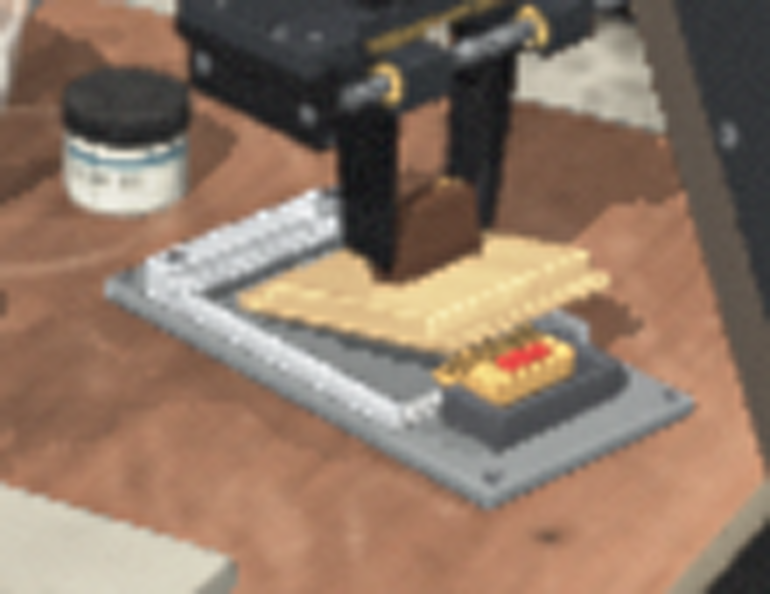

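Run:
```python
from h import *
s=cv2.imread('pics/side6.png');cv2.imwrite('pics/s6d.png',cv2.resize(s[200:235,315:390],None,fx=10,fy=10,interpolation=2))
yaw=-.336;ex=np.array([np.cos(yaw),np.sin(yaw),0]);ey=np.array([-np.sin(yaw),np.cos(yaw),0]);O=np.array([542,-267.8,0])
TCP=env.state()['eef_pos']
print('tcp in holder',(TCP-O)@ex,(TCP-O)@ey)
# expected pixels in crop
def px(X,Y,Z): u,v=proj('side',O+X*ex+Y*ey+[0,0,Z]); return round((u-315+.5)*10),round((v-200+.5)*10)
for Y in(36,40,44): print(Y,'tip upper',px(42,Y,23.5),'tip lower',px(42,Y,17.5))
for X in(0,20,40):
    print(X,'cheek inner top',px(X,43.75,20),'outer(50)',px(X,50,20),'inner R top',px(X,-43.75,20),'R outer',px(X,-50,20))
print('rail front top', px(55,43,27),px(55,-43,27),'plate corner',px(-103,52,10))
```

```text
tcp in holder -8.782111223117493 0.30012589868880374
36 tip upper (210, 150) tip lower (210, 170)
40 tip upper (199, 155) tip lower (198, 175)
44 tip upper (187, 160) tip lower (187, 180)
0 cheek inner top (299, 236) outer(50) (281, 244) inner R top (547, 124) R outer (564, 116)
20 cheek inner top (246, 205) outer(50) (227, 213) inner R top (493, 95) R outer (510, 87)
40 cheek inner top (193, 174) outer(50) (175, 183) inner R top (440, 66) R outer (457, 58)
rail front top (157, 127) (400, 22) plate corner (564, 451)
```

View pics/s6d.png

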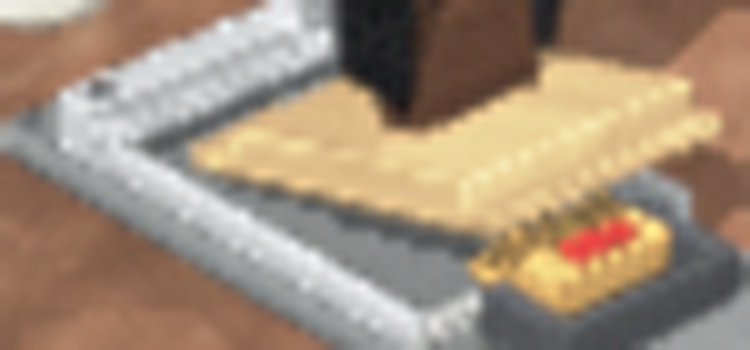

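Run:
```python
from h import *
s=cv2.imread('pics/side6.png').astype(np.float32); s0=cv2.imread('pics/side0.png').astype(np.float32)
yaw=-.336;ex=np.array([np.cos(yaw),np.sin(yaw),0]);ey=np.array([-np.sin(yaw),np.cos(yaw),0]);O=np.array([542,-267.8,0])
def prof(img,X,Z,ys,side=1):
    o=[]
    for y in ys:
        u,v=proj('side',O+X*ex+side*y*ey+[0,0,Z]); o.append(int(cv2.remap(img,np.float32([[u]]),np.float32([[v]]),1).mean()))
    return o
ys=range(38,58)
print('   ',list(ys))
for X in(-30,-20,-10,0,10,20,30): print('L',X,prof(s0,X,20,ys))
for X in(-10,0,20,30,40): print('R',X,prof(s0,X,20,ys,-1))
t0=cv2.imread('pics/top0.png').astype(np.float32)
def proft(X,Z,ys,side):
    o=[]
    for y in ys:
        u,v=proj('top',O+X*ex+side*y*ey+[0,0,Z]); o.append(int(cv2.remap(t0,np.float32([[u]]),np.float32([[v]]),1).mean()))
    return o
for X in(0,15,30): print('TL',X,proft(X,20,ys,1)); print('TR',X,proft(X,20,ys,-1))
# board tip-left, HSV profile lateral at board left edge near tip (tongue top z)
TCP=env.state()['eef_pos'];a=np.radians(14);c,sn=np.cos(a),np.sin(a)
for bx in (50,56,20,0):
    bz=6 if bx>46 else 14
    X,Z=bx*c+(bz-34)*sn,-bx*sn+(bz-34)*c
    o=[]
    for y in range(32,50):
        W=TCP+X*ex+y*ey+[0,0,Z-68.3];u,v=proj('side',W);q=cv2.remap(s,np.float32([[u]]),np.float32([[v]]),1)[0,0];o.append(int(q[2]-q[0]))
    print('board',bx,o)
```

```text
[38, 39, 40, 41, 42, 43, 44, 45, 46, 47, 48, 49, 50, 51, 52, 53, 54, 55, 56, 57]
L -30 [127, 126, 126, 126, 127, 129, 135, 143, 160, 180, 198, 209, 212, 210, 205, 199, 195, 192, 188, 181]
L -20 [125, 124, 124, 124, 124, 129, 135, 145, 159, 175, 191, 208, 216, 210, 202, 196, 192, 189, 187, 184]
L -10 [126, 126, 126, 127, 131, 136, 143, 158, 180, 199, 211, 212, 211, 208, 204, 200, 195, 189, 184, 179]
L 0 [124, 124, 124, 124, 124, 126, 134, 147, 167, 183, 197, 207, 214, 213, 209, 203, 196, 191, 188, 189]
L 10 [127, 127, 127, 128, 130, 134, 142, 153, 165, 178, 188, 195, 199, 201, 201, 200, 195, 191, 189, 186]
L 20 [127, 126, 125, 126, 129, 132, 138, 151, 164, 176, 190, 199, 206, 210, 206, 199, 194, 189, 184, 180]
L 30 [127, 127, 126, 126, 126, 132, 140, 151, 164, 177, 192, 200, 204, 207, 209, 202, 195, 189, 185, 180]
R -10 [193, 197, 201, 204, 203, 200, 195, 188, 178, 163, 146, 130, 117, 106, 103, 102, 102, 103, 104, 105]
R 0 [191, 194, 200, 207, 214, 220, 206, 191, 175, 159, 144, 129, 115, 106, 103, 101, 100, 100, 100, 100]
R 20 [194, 200, 207, 215, 219, 223, 221, 210, 197, 182, 166, 14
[... 501 characters left out ...]
, 160, 178, 197, 203, 202, 199, 184, 169, 152, 141, 129, 121, 118]
TR 15 [146, 149, 161, 174, 190, 206, 222, 222, 214, 205, 179, 153, 130, 113, 98, 89, 86, 85, 85, 85]
TL 30 [115, 110, 106, 103, 112, 124, 139, 159, 180, 196, 201, 205, 198, 182, 164, 148, 132, 118, 113, 109]
TR 30 [150, 153, 161, 175, 192, 202, 211, 217, 204, 187, 169, 145, 124, 107, 99, 91, 89, 88, 88, 87]
board 50 [82, 81, 80, 80, 81, 82, 84, 85, 85, 84, 83, 81, 78, 74, 68, 54, 41, 29]
board 56 [80, 83, 84, 84, 83, 83, 82, 82, 83, 82, 73, 64, 54, 36, 20, 6, 0, -1]
board 20 [82, 82, 82, 82, 82, 82, 81, 80, 80, 81, 81, 81, 81, 82, 83, 83, 84, 84]
board 0 [83, 83, 82, 82, 82, 82, 83, 83, 83, 83, 83, 83, 83, 83, 83, 83, 83, 83]
```

Request:
play_rows --targets '[{"linear": [0, -1.2, 2], "turn": 0}, {"linear": [0, -1.2, 4], "turn": 0}, {"linear": [0, -1.2, 5], "turn": 0}, {"linear": [0, -1.2, 5], "turn": 0}, {"linear": [0, -1.2, 5], "turn": 0}]'

```text
t: 12.0
eef_pos: [534.0, -263.4, 129.0]
tcp_rot: [3.142, -0.0, -0.336]
ft_force: [-0.0, -0.1, -3.1]
opening: 0.461
```

Request:
play_rows --targets '[{"linear": [0, 0, 0.5], "turn": 0}, {"linear": [0, 0, 1], "turn": 0}, {"linear": [0, 0, 1], "turn": 0}]'

```text
t: 12.38
eef_pos: [534.0, -263.3, 127.9]
tcp_rot: [3.142, 0.0, -0.336]
ft_force: [0.2, -0.4, -1.7]
opening: 0.457
```

Request:
play_rows --targets '[{"linear": [0, 0, 0.5], "turn": 0}, {"linear": [0, 0, 0.7], "turn": 0}, {"linear": [0, 0, 0.7], "turn": 0}]'

```text
t: 12.75
eef_pos: [534.0, -263.3, 127.2]
tcp_rot: [3.142, -0.0, -0.336]
ft_force: [0.0, 0.2, -1.7]
opening: 0.457
```

Request:
play_rows --targets '[{"linear": [0, 0, 0.3], "turn": 0}, {"linear": [0, 0, 0.6], "turn": 0}, {"linear": [0, 0, 0.6], "turn": 0}]'

```text
t: 13.12
eef_pos: [534.0, -263.3, 126.6]
tcp_rot: [3.142, -0.0, -0.336]
ft_force: [0.2, 0.3, -2.1]
opening: 0.459
```

Request:
play_rows --targets '[{"linear": [0, 0, 0.3], "turn": 0}, {"linear": [0, 0, 0.6], "turn": 0}, {"linear": [0, 0, 0.6], "turn": 0}]'

```text
t: 13.5
eef_pos: [534.0, -263.4, 126.1]
tcp_rot: [3.141, -0.0, -0.336]
ft_force: [-1.0, 0.3, -0.6]
opening: 0.46
```

Request:
play_rows --targets '[{"linear": [0, 0, 0.2], "turn": 0}, {"linear": [0, 0, 0.4], "turn": 0}, {"linear": [0, 0, 0.4], "turn": 0}]'

```text
t: 13.88
eef_pos: [533.9, -263.3, 125.9]
tcp_rot: [3.141, -0.0, -0.336]
ft_force: [-4.3, 0.6, 5.0]
opening: 0.459
```

Request:
play_rows --targets '[{"linear": [0, 0, -0.7], "turn": 0}, {"linear": [2, 0, -0.7], "turn": 0}, {"linear": [4, 0, -0.7], "turn": 0}, {"linear": [6, 0, -0.7], "turn": 0}, {"linear": [8, 0, -0.7], "turn": 0}, {"linear": [8, 0, -0.7], "turn": 0}]'

```text
t: 14.62
eef_pos: [541.7, -266.0, 126.3]
tcp_rot: [3.142, -0.0, -0.336]
ft_force: [0.2, 0.7, -2.2]
opening: 0.461
```

Run:
```python
from h import *
for n in('side',): grab(n,n+'7')
st=env.state(); print(st['t'],st['ft_force'],st['eef_pos'],st['tcp_rot'])
s=cv2.imread('pics/side7.png'); a=cv2.resize(s[195:245,305:390],None,fx=9,fy=9,interpolation=2)
cv2.imwrite('pics/s7c.png',a)
```

```text
14.675 [-0.39634054 -0.08035869 -2.30690978] [ 541.59745607 -265.98380964  126.24742487] [ 3.14153240e+00  2.21876285e-05 -3.36152240e-01]
```

View pics/s7c.png

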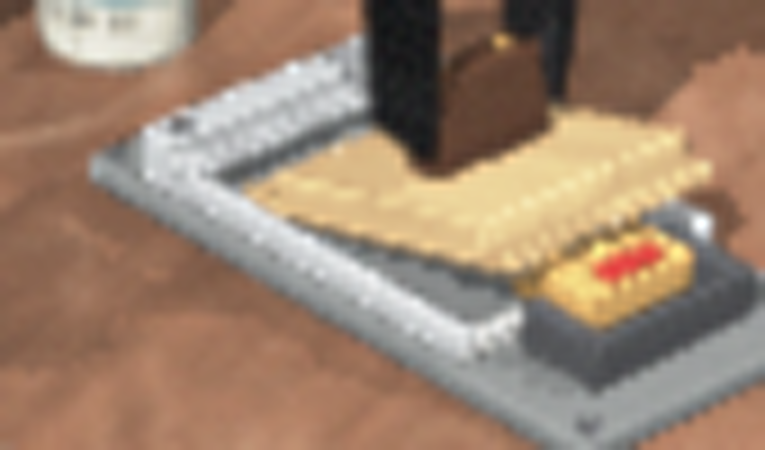

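Request:
play_rows --targets '[{"linear": [1.5, 0, 0], "turn": 0}, {"linear": [3, 0, 0], "turn": 0}, {"linear": [4.5, 0, 0], "turn": 0}, {"linear": [4.5, 0, 0], "turn": 0}]'

```text
t: 15.18
eef_pos: [545.9, -267.5, 126.3]
tcp_rot: [3.141, -0.0, -0.336]
ft_force: [0.3, 0.8, -1.6]
opening: 0.459
```

Request:
play_rows --targets '[{"linear": [0.7, 0, 0], "turn": 0}, {"linear": [1.4, 0, 0], "turn": 0}, {"linear": [1.5, 0, 0], "turn": 0}]'

```text
t: 15.55
eef_pos: [547.3, -268.0, 126.3]
tcp_rot: [3.142, -0.0, -0.336]
ft_force: [-0.1, 0.9, -2.5]
opening: 0.461
```

Request:
play_rows --targets '[{"linear": [0.7, 0, 0], "turn": 0}, {"linear": [1.4, 0, 0], "turn": 0}, {"linear": [1.5, 0, 0], "turn": 0}]'

```text
t: 15.92
eef_pos: [548.7, -268.4, 126.3]
tcp_rot: [3.142, -0.0, -0.336]
ft_force: [-0.3, 0.8, -2.8]
opening: 0.461
```

Request:
play_rows --targets '[{"linear": [0.5, 0, 0], "turn": 0}, {"linear": [1, 0, 0], "turn": 0}, {"linear": [1.2, 0, 0], "turn": 0}]'

```text
t: 16.3
eef_pos: [549.8, -268.9, 126.4]
tcp_rot: [3.142, -0.0, -0.336]
ft_force: [-1.1, 0.2, -1.8]
opening: 0.458
```

Request:
play_rows --targets '[{"linear": [0.5, 0, 0], "turn": 0}, {"linear": [1, 0, 0], "turn": 0}, {"linear": [1.2, 0, 0], "turn": 0}]'

```text
t: 16.68
eef_pos: [550.9, -269.2, 126.3]
tcp_rot: [3.141, -0.0, -0.336]
ft_force: [0.3, 0.0, -2.3]
opening: 0.459
```

Request:
play_rows --targets '[{"linear": [0.4, 0, 0], "turn": 0}, {"linear": [0.8, 0, 0], "turn": 0}, {"linear": [0.8, 0, 0], "turn": 0}]'

```text
t: 17.05
eef_pos: [551.7, -269.5, 126.3]
tcp_rot: [3.142, -0.0, -0.336]
ft_force: [0.6, -0.0, -1.7]
opening: 0.458
```

Request:
play_rows --targets '[{"linear": [0.4, 0, 0], "turn": 0}, {"linear": [0.8, 0, 0], "turn": 0}, {"linear": [0.8, 0, 0], "turn": 0}]'

```text
t: 17.42
eef_pos: [552.4, -269.8, 126.3]
tcp_rot: [3.142, -0.0, -0.336]
ft_force: [0.1, 0.3, -2.1]
opening: 0.462
```

Request:
play_rows --targets '[{"linear": [0.4, 0, 0], "turn": 0}, {"linear": [0.8, 0, 0], "turn": 0}, {"linear": [0.8, 0, 0], "turn": 0}]'

```text
t: 17.8
eef_pos: [553.2, -270.0, 126.3]
tcp_rot: [3.142, -0.0, -0.336]
ft_force: [-0.0, -0.6, -2.3]
opening: 0.46
```

Request:
play_rows --targets '[{"linear": [0.4, 0, 0], "turn": 0}, {"linear": [0.7, 0, 0], "turn": 0}, {"linear": [0.7, 0, 0], "turn": 0}]'

```text
t: 18.18
eef_pos: [553.9, -270.3, 126.3]
tcp_rot: [3.142, -0.0, -0.336]
ft_force: [-0.1, 0.1, -1.3]
opening: 0.461
```

Request:
play_rows --targets '[{"linear": [0.4, 0, 0], "turn": 0}, {"linear": [0.7, 0, 0], "turn": 0}, {"linear": [0.7, 0, 0], "turn": 0}]'

```text
t: 18.55
eef_pos: [554.5, -270.5, 126.3]
tcp_rot: [3.142, -0.0, -0.336]
ft_force: [0.8, -0.7, -2.6]
opening: 0.461
```

Request:
play_rows --targets '[{"linear": [0.4, 0, 0], "turn": 0}, {"linear": [0.7, 0, 0], "turn": 0}, {"linear": [0.7, 0, 0], "turn": 0}]'

```text
t: 18.92
eef_pos: [555.2, -270.7, 126.3]
tcp_rot: [3.142, -0.0, -0.336]
ft_force: [0.1, 0.2, -2.1]
opening: 0.462
```

Run:
```python
from h import *
for n in('side',): grab(n,n+'8')
st=env.state(); print(st['t'],st['ft_force'],st['eef_pos'],st['tcp_rot'])
s=cv2.imread('pics/side8.png'); a=cv2.resize(s[195:245,305:390],None,fx=9,fy=9,interpolation=2)
cv2.imwrite('pics/s8c.png',a)
```

```text
18.975 [-0.16310136 -0.08605339 -2.18112072] [ 555.16404424 -270.75733109  126.35604577] [ 3.14149384e+00 -8.26269891e-05 -3.36226499e-01]
```

View pics/s8c.png

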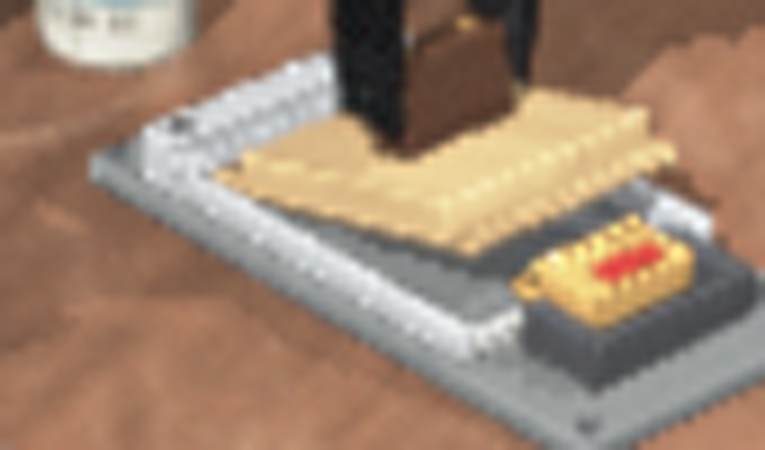

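Request:
play_rows --targets '[{"linear": [0.4, 0, 0], "turn": 0}, {"linear": [0.7, 0, 0], "turn": 0}, {"linear": [0.7, 0, 0], "turn": 0}]'

```text
t: 19.35
eef_pos: [555.8, -271.0, 126.3]
tcp_rot: [3.142, -0.0, -0.336]
ft_force: [0.3, -0.6, -2.1]
opening: 0.457
```

Request:
play_rows --targets '[{"linear": [0.4, 0, 0], "turn": 0}, {"linear": [0.7, 0, 0], "turn": 0}, {"linear": [0.7, 0, 0], "turn": 0}]'

```text
t: 19.73
eef_pos: [556.5, -271.2, 126.4]
tcp_rot: [3.142, -0.0, -0.336]
ft_force: [-0.9, -0.6, -2.0]
opening: 0.458
```

Request:
play_rows --targets '[{"linear": [0.4, 0, 0], "turn": 0}, {"linear": [0.7, 0, 0], "turn": 0}, {"linear": [0.7, 0, 0], "turn": 0}]'

```text
t: 20.1
eef_pos: [557.1, -271.4, 126.3]
tcp_rot: [3.142, 0.0, -0.336]
ft_force: [-0.2, 0.1, -1.1]
opening: 0.461
```

Request:
play_rows --targets '[{"linear": [0.4, 0, 0], "turn": 0}, {"linear": [0.7, 0, 0], "turn": 0}, {"linear": [0.7, 0, 0], "turn": 0}]'

```text
t: 20.48
eef_pos: [557.7, -271.6, 126.3]
tcp_rot: [3.142, 0.0, -0.336]
ft_force: [-0.9, 0.4, -0.3]
opening: 0.462
```

Request:
play_rows --targets '[{"linear": [0.4, 0, 0], "turn": 0}, {"linear": [0.7, 0, 0], "turn": 0}, {"linear": [0.7, 0, 0], "turn": 0}]'

```text
t: 20.85
eef_pos: [558.0, -271.7, 126.3]
tcp_rot: [-3.142, 0.001, -0.336]
ft_force: [-5.0, 1.3, 1.9]
opening: 0.461
```

Request:
play_rows --targets '[{"linear": [0.4, 0, 0], "turn": 0}, {"linear": [0.7, 0, 0], "turn": 0}, {"linear": [0.7, 0, 0], "turn": 0}]'

```text
t: 21.22
eef_pos: [558.2, -271.8, 126.4]
tcp_rot: [-3.141, 0.003, -0.336]
ft_force: [-8.4, 1.4, 4.5]
opening: 0.463
```

Run:
```python
from h import *
for n in('side',): grab(n,n+'9')
st=env.state(); print(st['t'],st['ft_force'],st['moment'],st['eef_pos'],st['tcp_rot'])
s=cv2.imread('pics/side9.png'); a=cv2.resize(s[195:245,305:390],None,fx=9,fy=9,interpolation=2)
cv2.imwrite('pics/s9c.png',a)
# carriage features along holder x, from clean first pictures: profile along x at lateral offsets
s0=cv2.imread('pics/side0.png').astype(np.float32);t0=cv2.imread('pics/top0.png').astype(np.float32)
yaw=-.336;ex=np.array([np.cos(yaw),np.sin(yaw),0]);ey=np.array([-np.sin(yaw),np.cos(yaw),0]);O=np.array([542,-267.8,0])+1.5*ey
def pr(cam,img,Y,Z,xs):
    o=[]
    for x in xs:
        u,v=proj(cam,O+x*ex+Y*ey+[0,0,Z]); o.append(int(cv2.remap(img,np.float32([[u]]),np.float32([[v]]),1).mean()))
    return o
xs=range(40,92,2);print(list(xs))
for Y in(-20,0,20): print('top rail',pr('top',t0,Y,27,xs)); print('side rail',pr('side',s0,Y,27,xs))
xs=range(-66,-34,2);print(list(xs))
for Y in(-33,33): print('top rib z16',pr('top',t0,Y,16,xs)); print('side rib',pr('side',s0,Y,16,xs))
```

```text
21.275 [-9.01687662  1.22370011  3.82259376] [0.34742457 1.58295077 0.04007276] [ 558.18639155 -271.7788901   126.37824722] [-3.14140433e+00  2.68788421e-03 -3.36027575e-01]
[40, 42, 44, 46, 48, 50, 52, 54, 56, 58, 60, 62, 64, 66, 68, 70, 72, 74, 76, 78, 80, 82, 84, 86, 88, 90]
top rail [144, 145, 145, 144, 144, 144, 143, 146, 156, 175, 193, 201, 203, 201, 205, 213, 220, 221, 220, 215, 194, 165, 137, 130, 137, 143]
side rail [132, 129, 124, 116, 105, 110, 119, 135, 156, 171, 176, 174, 173, 169, 170, 178, 188, 199, 196, 194, 191, 179, 154, 125, 102, 98]
top rail [143, 142, 142, 142, 143, 142, 141, 143, 156, 175, 194, 202, 202, 201, 205, 215, 221, 222, 221, 211, 193, 162, 140, 132, 138, 142]
side rail [128, 125, 112, 103, 96, 104, 124, 154, 179, 182, 185, 189, 183, 174, 170, 166, 180, 194, 198, 196, 191, 184, 164, 134, 112, 100]
top rail [142, 142, 142, 142, 142, 142, 142, 147, 159, 179, 194, 203, 202, 202, 207, 218, 222, 223, 222, 215, 194, 164, 135, 129, 133, 140]
side rail [126, 122, 118, 106, 95, 103, 123, 151, 169, 180, 183, 185, 181, 172, 169, 180, 198, 200, 199, 200, 201, 185, 160, 134, 113, 108]
[-66, -64, -62, -60, -58, -56, -54, -52, -50, -48, -46, -44, -42, -40, -38, -36]
top rib z16 [100, 96, 93, 93, 95, 101, 119, 145, 165, 170, 153, 134, 122, 121, 130, 137]
side rib [84, 83, 83, 87, 96, 132, 164, 180, 183, 174, 161, 169, 163, 155, 156, 150]
top rib z16 [127, 128, 127, 126, 128, 139, 158, 183, 196, 193, 170, 147, 134, 132, 133, 133]
side rib [83, 83, 78, 80, 84, 99, 125, 152, 167, 181, 180, 163, 142, 128, 125, 124]
```

View pics/s9c.png

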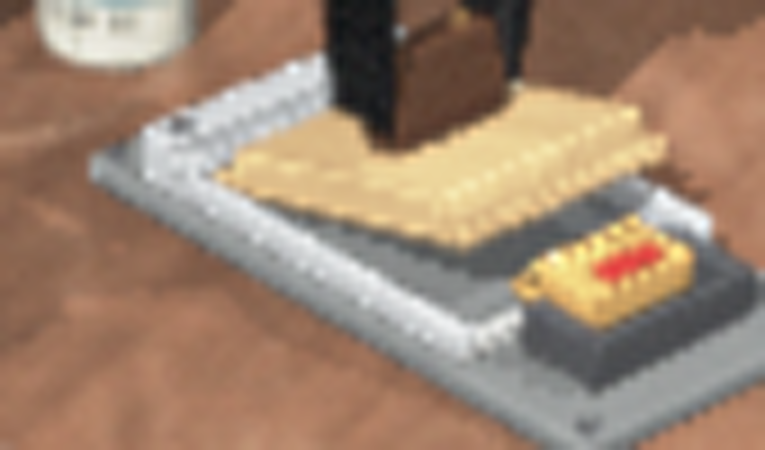

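Request:
play_rows --targets '[{"linear": [-0.3, 0, 0], "turn": 0}, {"linear": [-0.7, 0, 0.5], "turn": 0}, {"linear": [-1.1, 0, 1], "turn": 0}, {"linear": [-1.5, 0, 1.5], "turn": 0}]'

```text
t: 21.78
eef_pos: [557.5, -271.5, 125.6]
tcp_rot: [3.141, 0.0, -0.336]
ft_force: [-6.2, 3.0, 10.1]
opening: 0.458
```

Request:
play_rows --targets '[{"linear": [-0.7, 0, 0], "turn": 0}, {"linear": [-1.1, 0, 0.4], "turn": 0}, {"linear": [-1.5, 0, 0.8], "turn": 0}, {"linear": [-1.8, 0, 1.2], "turn": 0}]'

```text
t: 22.28
eef_pos: [556.5, -271.2, 124.6]
tcp_rot: [3.141, -0.002, -0.336]
ft_force: [-3.1, 2.9, 6.8]
opening: 0.455
```

Request:
play_rows --targets '[{"linear": [-0.6, 0, 0.7], "turn": 0}, {"linear": [-1.2, 0, 1.4], "turn": 0}, {"linear": [-1.8, 0, 2.1], "turn": 0}, {"linear": [-2.3, 0, 2.8], "turn": 0}]'

```text
t: 22.78
eef_pos: [554.3, -270.5, 121.7]
tcp_rot: [3.141, -0.002, -0.336]
ft_force: [-2.4, 1.4, 5.7]
opening: 0.46
```

Run:
```python
from h import *
for n in('side',): grab(n,n+'10')
st=env.state(); print(st['t'],st['ft_force'],st['moment'],st['eef_pos'],st['tcp_rot'])
s=cv2.imread('pics/side10.png'); a=cv2.resize(s[195:245,305:390],None,fx=9,fy=9,interpolation=2)
cv2.imwrite('pics/s10c.png',a)
```

```text
22.825 [-2.84419547  1.49747006  5.44995214] [0.21714956 0.15246506 0.02510342] [ 554.25654867 -270.41985966  121.62160943] [ 3.14123740e+00 -1.98275537e-03 -3.36280114e-01]
```

View pics/s10c.png

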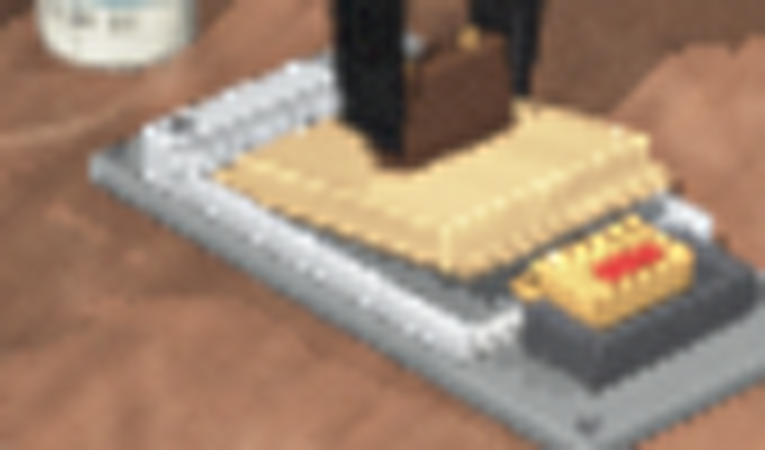

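Request:
play_rows --targets '[{"linear": [-0.5, 0, 0.7], "turn": 0}, {"linear": [-1.0, 0, 1.4], "turn": 0}, {"linear": [-1.5, 0, 2.1], "turn": 0}, {"linear": [-1.7, 0, 2.5], "turn": 0}]'

```text
t: 23.32
eef_pos: [552.6, -269.8, 119.2]
tcp_rot: [3.141, -0.002, -0.336]
ft_force: [-2.5, 2.0, 5.6]
opening: 0.463
```

Request:
play_rows --targets '[{"linear": [-0.35, 0, 0.5], "turn": 0}, {"linear": [-0.7, 0, 1], "turn": 0}, {"linear": [-0.9, 0, 1.5], "turn": 0}, {"linear": [-0.9, 0, 1.5], "turn": 0}]'

```text
t: 23.82
eef_pos: [552.2, -269.7, 118.5]
tcp_rot: [3.141, -0.003, -0.336]
ft_force: [-2.7, 2.1, 12.3]
opening: 0.463
```

Run:
```python
from h import *
for n in('side',): grab(n,n+'11')
st=env.state(); print(st['t'],st['ft_force'],st['moment'],st['eef_pos'],st['tcp_rot'])
s=cv2.imread('pics/side11.png'); a=cv2.resize(s[195:245,305:390],None,fx=9,fy=9,interpolation=2)
cv2.imwrite('pics/s11c.png',a)
```

```text
23.875 [-2.87213455  2.09372206 12.56204011] [0.44972266 0.25602422 0.02565294] [ 552.1648485  -269.68929415  118.52499544] [ 3.1410101  -0.00333155 -0.33620419]
```

View pics/s11c.png

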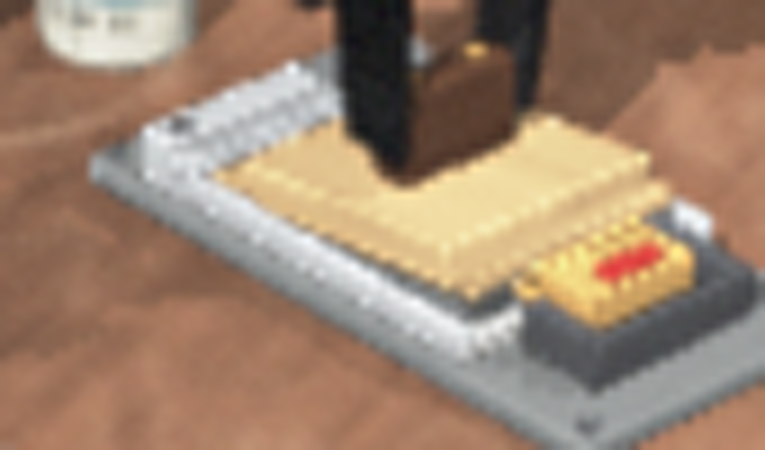

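Request:
play_rows --targets '[{"linear": [0, 0, -0.6], "turn": 0}, {"linear": [0, 0, -1], "turn": 0}]'

```text
t: 24.12
eef_pos: [552.2, -269.7, 118.7]
tcp_rot: [3.141, -0.003, -0.336]
ft_force: [2.4, 0.4, 3.4]
opening: 0.462
```

Request:
play_rows --targets '[{"linear": [0, 0, 0], "turn": 0}, {"linear": [0, 0, 0], "turn": 0}, {"linear": [0, 0, -1], "turn": 0}, {"linear": [0, 0, -5], "turn": 0}, {"linear": [0, 0, -25], "turn": 0}, {"linear": [0, 0, -40], "turn": 0}, {"linear": [0, 0, -40], "turn": 0}]' --hand 60

```text
t: 25.0
eef_pos: [551.7, -269.6, 159.1]
tcp_rot: [3.141, -0.002, -0.336]
ft_force: [-0.1, -0.3, -0.1]
opening: 0.63
```

Run:
```python
from h import *
for n in('side',): grab(n,n+'12')
st=env.state(); print(st['t'],st['ft_force'],st['moment'],st['eef_pos'],st['tcp_rot'])
s=cv2.imread('pics/side12.png'); a=cv2.resize(s[185:245,305:390],None,fx=9,fy=9,interpolation=2)
cv2.imwrite('pics/s12c.png',a)
```

```text
25.05 [-0.11971102  0.48689088 -0.1574201 ] [ 0.04178102  0.03339133 -0.00056223] [ 551.42860424 -269.4277714   158.24478197] [ 3.14128256e+00 -9.99141323e-04 -3.36210740e-01]
```

View pics/s12c.png

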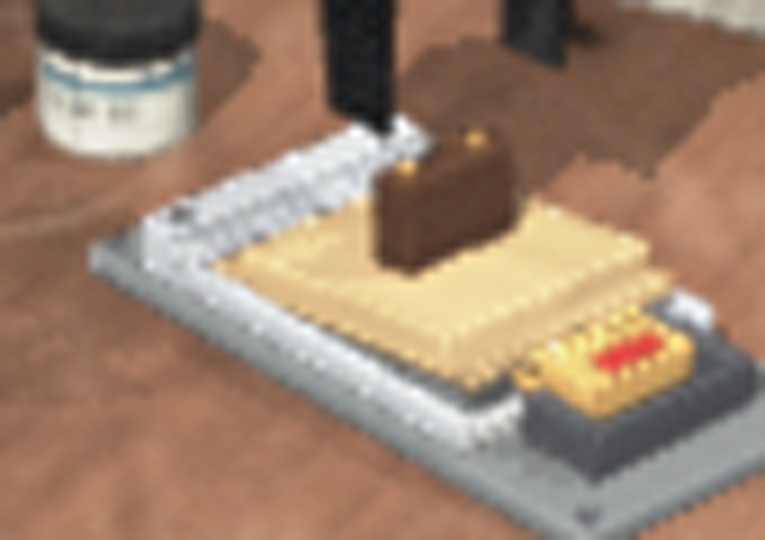

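Request:
play_rows --targets '[{"linear": [0, 0, 0], "turn": 0}, {"linear": [0, 0, 0], "turn": 0}, {"linear": [0, 0, 0], "turn": 0}, {"linear": [0, 0, 0], "turn": 0}, {"linear": [0, 0, 5], "turn": 0}, {"linear": [0, 0, 12], "turn": 0}, {"linear": [0, 0, 17], "turn": 0}, {"linear": [0, 0, 18], "turn": 0}]' --hand 0

```text
t: 26.05
eef_pos: [551.3, -269.3, 139.3]
tcp_rot: [-3.141, 0.001, -0.336]
ft_force: [0.2, 0.6, -0.6]
opening: 0.008
```

Fingers shut above the grip; press gradually.

Request:
play_rows --targets '[{"linear": [0, 0, 0.7], "turn": 0}, {"linear": [-0.2, 0, 1.5], "turn": 0}, {"linear": [-0.5, 0, 2.3], "turn": 0}, {"linear": [-0.8, 0, 3], "turn": 0}]'

```text
t: 26.55
eef_pos: [551.0, -269.4, 137.7]
tcp_rot: [3.141, -0.002, -0.336]
ft_force: [-0.7, 0.4, 7.9]
opening: 0.005
```

Request:
play_rows --targets '[{"linear": [-0.4, 0, 0.8], "turn": 0}, {"linear": [-0.8, 0, 1.6], "turn": 0}, {"linear": [-1, 0, 2], "turn": 0}]'

```text
t: 26.92
eef_pos: [550.1, -269.1, 136.1]
tcp_rot: [3.141, -0.002, -0.336]
ft_force: [-1.3, 0.3, 12.4]
opening: 0.009
```

Request:
play_rows --targets '[{"linear": [-0.4, 0, 0.7], "turn": 0}, {"linear": [-0.8, 0, 1.4], "turn": 0}, {"linear": [-1, 0, 2], "turn": 0}]'

```text
t: 27.3
eef_pos: [548.6, -268.5, 132.9]
tcp_rot: [3.141, 0.0, -0.336]
ft_force: [-0.8, -0.1, 2.1]
opening: 0.008
```

Request:
play_rows --targets '[{"linear": [-0.3, 0, 0.6], "turn": 0}, {"linear": [-0.6, 0, 1.2], "turn": 0}, {"linear": [-0.7, 0, 1.5], "turn": 0}]'

```text
t: 27.68
eef_pos: [548.0, -268.2, 131.1]
tcp_rot: [-3.142, 0.0, -0.336]
ft_force: [0.5, 0.7, -1.1]
opening: 0.004
```

Request:
play_rows --targets '[{"linear": [0, 0, 0.5], "turn": 0}, {"linear": [0, 0, 1], "turn": 0}, {"linear": [0, 0, 1.3], "turn": 0}, {"linear": [0, 0, 1.3], "turn": 0}]'

```text
t: 28.18
eef_pos: [548.1, -268.2, 130.9]
tcp_rot: [3.141, -0.0, -0.336]
ft_force: [-2.4, 1.6, 10.2]
opening: 0.006
```

Run:
```python
from h import *
for n in('side',): grab(n,n+'13')
st=env.state(); print(st['t'],st['ft_force'],st['moment'],st['eef_pos'],st['tcp_rot'])
s=cv2.imread('pics/side13.png'); a=cv2.resize(s[185:245,305:390],None,fx=9,fy=9,interpolation=2)
cv2.imwrite('pics/s13c.png',a)
```

```text
28.225 [-3.02998308  2.01791703  9.96635041] [0.3639093  0.60706971 0.00614192] [ 548.07196288 -268.19504008  130.89458749] [ 3.14141418e+00 -4.33808509e-04 -3.36127136e-01]
```

View pics/s13c.png

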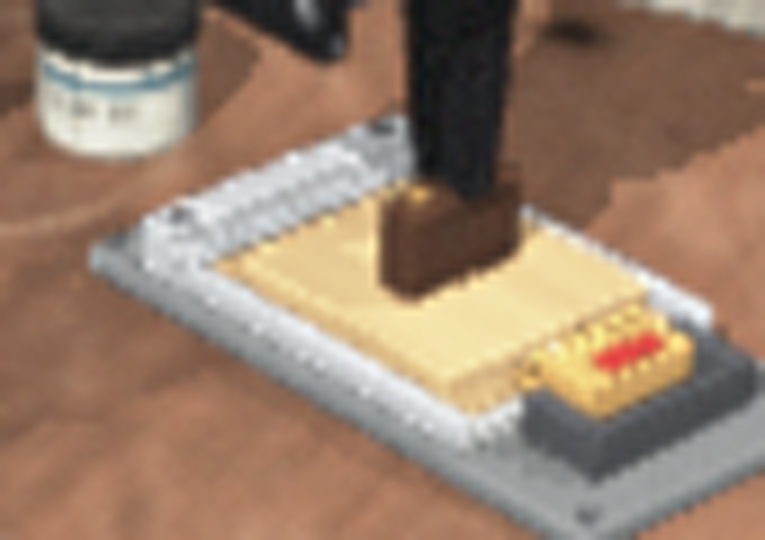

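Request:
play_rows --targets '[{"linear": [0, 0, -5], "turn": 0}, {"linear": [0, 0, -40], "turn": 0}, {"linear": [0, 0, -90], "turn": 0}, {"linear": [0, 0, -110], "turn": 0}, {"linear": [0, 0, -110], "turn": 0}, {"linear": [0, 0, -110], "turn": 0}]'

```text
t: 28.98
eef_pos: [547.8, -268.1, 238.9]
tcp_rot: [-3.141, 0.001, -0.336]
ft_force: [0.9, 0.3, 0.1]
opening: 0.007
```

Run:
```python
from h import *
grab('side','side14')
st=env.state(); print(st['t'],st['ft_force'],st['eef_pos'])
s=cv2.imread('pics/side14.png'); s0=cv2.imread('pics/side0.png')
a=cv2.resize(s[185:245,305:390],None,fx=9,fy=9,interpolation=2); cv2.imwrite('pics/s14c.png',a); cv2.imwrite('pics/s14.png',s)
for n,i in(('rest',s0),('now',s),('tilt',cv2.imread('pics/side12.png'))):
    h=cv2.cvtColor(i[210:235,355:395],cv2.COLOR_BGR2HSV); m=(cv2.inRange(h,(0,150,150),(6,255,255))>0)|(cv2.inRange(h,(174,150,150),(180,255,255))>0)
    v,u=np.nonzero(m); print(n,len(u),(u.mean()+355).round(2),(v.mean()+210).round(2))
yaw=-.336;ex=np.array([np.cos(yaw),np.sin(yaw),0]);ey=np.array([-np.sin(yaw),np.cos(yaw),0]);O=np.array([542,-267.8,0])
# board top corners at z=24: front-left, front-right
for c in((448,383),(648,290)): 
    p=onz('side',305+c[0]/9-.44,185+c[1]/9-.44,24); print((p-O)@ex,(p-O)@ey)
for c in((405,197),(480,160)):
    p=onz('side',305+c[0]/9-.44,185+c[1]/9-.44,53); print('screw',(p-O)@ex,(p-O)@ey)
```

```text
29.025 [ 0.59928636  0.90491555 -0.63872561] [ 547.73044616 -268.0666779   238.67194221]
rest 14 374.14 223.5
now 12 374.5 223.5
tilt 12 374.5 223.5
-34.871408121164485 42.75815614580828
-34.742813005257815 -35.271280975654335
screw 11.795987200698281 16.425967719725996
screw 13.631527217685747 -14.432352710313841
```

View pics/s14c.png

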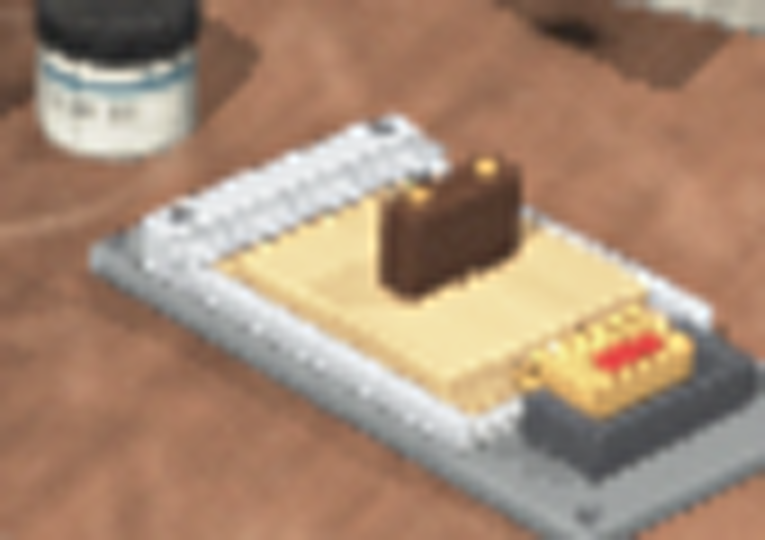

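View pics/s14.png

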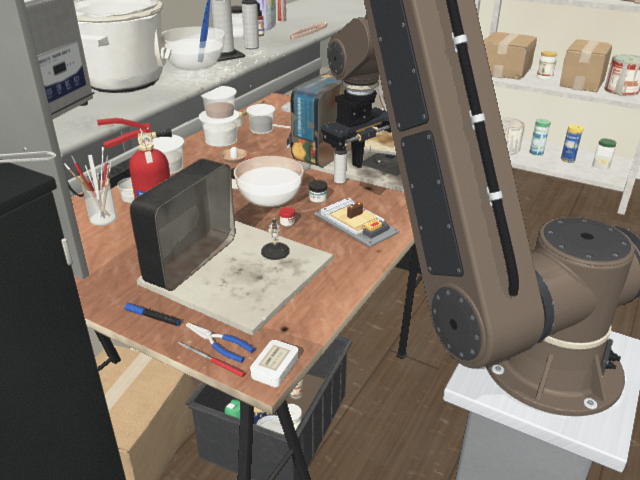

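```bash
python3 -c "
from cell import env
print(env.job_done())"
```

```text
the job is handed in; nothing more can be done
None
```

The filing board is seated in the holder and the spring catch has snapped over its front edge. I handed the job in at 29 s of the 48 s allowed.

**What I did**
- I took the board by the ends of its grip and tilted it about 14° by rolling its underside over the table's near edge, well away from the holder.
- I felt for the plate, then slid the tongue in under the lip until it met the back wall, at about 9 N. I lowered the board in an arc onto the catch slope and released it there.
- I then pressed the grip down with shut fingers. The highest reading was 12.4 N, after which the force fell away at the snap.

**Last checks**
- **Flat and firm:** a second press of about 10 N met a hard stop with the fingertips at z = 53 mm, the height of the grip top when the board is flat.
- **Catch at rest:** its red mark sits within 0.4 px of where it was at the start.
- **Tongue home:** the wall was met at about 68–69 mm in the holder, against 67.5–68 mm expected from the camera, so the carriage is near nominal.
- **Other objects:** in the last side picture the tin, pots, blue pliers and file look unmoved, judged by eye. The black pliers, near the front edge and away from the path, were not checked. The gripper was clear of everything, 10 cm above.

**Disagreements**
- **Sideways position:** the two cameras disagreed by up to about 2 mm, so I set the board's line from the side cheeks.
- **Side-to-side gap:** the last side view puts the board about 3.7 mm left of my plate centre line. By my estimate 2–2.5 mm of that is the cheeks' own offset in that view, so the board probably sits slightly off centre between them.

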